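# Dock the rinsed toothbrush handles in the charging rack

### The job

Turn the charging rack's power switch off (bar handle crosswise) before any handle goes in. Then clip every toothbrush handle from the draining mat into a bay of its own, charging foot almost touching the brass contact and stem pointing away from the robot, pressing each one right down past the sprung jaw until it rests on the forks and the jaw has shut over it. When all are in, turn the switch back on (bar handle parallel to the bays) and leave the other things on the counter where they are.

Things in the scene. Friction and masses are not known exactly. Their poses are not given: they have to be found in the camera images.
- brush0: Cordless toothbrush handle without head, white, on the mat; may be absent (None from the start). Eight-sided grip 28 mm across flats, 30 across corners, from x = -70 to +60 mm in its frame; then a tapering neck and a thin steel stem ending at x = +105; a round grey charging foot, 27 mm across, ends at x = -80. Origin on the axis, 14 mm above what it lies on; x runs from foot to stem.
- brush1: Just like brush0; may be absent. A handle weighs 0.10 to 0.17 kg, centre of mass within 5 mm of the origin; it lies on a flat side and does not roll by itself. Any handle may go in any bay.
- brush2: Just like brush0; may be absent.
- brush3: Just like brush0; may be absent.
- rack: Charging rack, fixed, 400 mm wide, 230 deep, under 90 high. Origin on the counter; x points away from the robot (yaw within 0.1 rad), y to its left. Bays at y = -145, -73, -1, +71 mm, x = 0, handles lying along x. On their robot side a grey power housing, 66 mm high, its face with brass contacts at x = -83. Grey switch box, 48 mm high, at y = 125 to 217, x = -135 to 35. Base plate 18 mm thick.
- bay0 (a point): Bay farthest to the robot's right: where a seated handle's origin belongs, 50 mm above the counter; axes as the rack's. Two forks 10 mm thick at x = -40 and +40 mm; the 70 mm gap between them is free for fingers down to 32 mm below this point. Seat 14 mm below this point. Tall flared prong on the -y side: inner face at y = -16, top 27 mm above. Short prong on the +y side ends 4 mm below.
- bay1 (a point): As bay0, 72 mm further to the rack's +y. A handle seated here with its x along the rack's x has 3 mm between foot and contact; the other way round it does not fit in any bay.
- bay2 (a point): As bay0, 144 mm further to the rack's +y. A clipped handle can still be slid lengthwise, or pulled out upwards past the jaw with 10 to 20 N.
- bay3 (a point): As bay0, 216 mm further to the rack's +y, next to the switch box.
- jaw0 (a joint): Sprung jaw of bay0, rad: 0 shut (also when empty), grows to 0.6 as it swings to +y. Two arms on one hinge, one at each fork, with rollers 10 mm thick, centred when shut 14 mm to +y of the bay's point and 15 mm above it. A handle laid on them does not sink by its weight; pressed straight down with 8 to 14 N it pushes them aside (about 0.12 rad) and the jaw snaps shut over it once it is on the seat.
- jaw1 (a joint): Sprung jaw of bay1, as jaw0.
- jaw2 (a joint): Sprung jaw of bay2, as jaw0.
- jaw3 (a joint): Sprung jaw of bay3, as jaw0.
- switch (a joint): Rotary power switch on the switch box, rad, counter-clockwise from above: 0 = ON (bar handle parallel to the bays), 1.571 = OFF (bar crosswise, along the rack's y), stops at both ends. Snap action: it takes up to 0.1 N m to bring it past the middle, 0.785; let go, it jumps to the nearer end by itself. ON at the start.
- switch_grip (a point): On the switch's vertical axis, at the height to grip, 73 mm above the counter. The black bar handle is 84 mm long, 16 wide, 26 tall; top 12 mm above this point, underside 14 mm below; under it a hub of radius 24 mm on the box's top, 25 mm below this point. Its x runs along the bar and turns with it.
- mat: Dark ribbed rubber draining mat, fixed, 230 x 345 mm, 4 mm thick, on which the handles lie side by side, about 100 mm apart, stems away from the robot. Origin under its centre; x away from the robot.
- cream_jar: A closed low jar of cream, 49 mm across and 30 mm high, standing on the mat between the stems of brush1 and brush2; leave it alone. Origin under its centre.
- tumbler: A glass tumbler, 72 mm across and 100 mm high, beyond the mat; leave it alone. Origin under its centre.
- lotion: An amber lotion bottle, 60 mm across and 140 mm high, beyond the rack; leave it alone. Origin under its centre.
- soap: A bar of soap on a dish, 110 x 80 x 36 mm, beyond the mat; leave it alone. Origin under its centre.
- carton: A closed toothpaste carton, 190 x 46 x 38 mm, lying on the robot's side of the rack; leave it alone. Origin under its centre.
- hairbrush: A wooden hairbrush, 205 mm long, 70 wide, 36 high, lying bristles down beyond the rack; leave it alone. Origin on the counter under its middle.
- cotton_tin: A round aluminium tin, 84 mm across and 90 mm high, beyond the rack; leave it alone. Origin under its centre.
Not all that is in view belongs to the job. Leave any pink look-alike of the brush3 alone. What is shaped like the brush0 but blue is not meant.

How it is judged:
By the outcome, as a careful person would: the job done as asked, in the order asked, and still so for the second after the job is handed in, with the robot touching nothing.
Of brush0, brush1, brush2, brush3 only 3 to 4 are there at a start; the rules pass over those that are not, and their reading is None.
At some moment in a run one of brush0, brush1, brush2, brush3 may be knocked a few centimetres aside while the robot is not near it.
Once in a run the grip may slacken for a moment while it holds something.
It also fails if it takes over 210 s, if anything falls off the work surface, if the arm or the gripper's body presses on something with over 40 N, if the wrist force passes 120 N, or if a joint passes its speed limit or range.

### The arm

A 6-joint arm with a two-finger parallel gripper is mounted at the origin on the work surface. World frame = base frame: x ahead of the robot, y to its left, z up, the work surface at z = 0. Lengths are in m, angles in rad, forces in N, time in s.
With the tool pointing down it reaches from about 0.275 to 0.75 m from the base axis. Payload 10.2 kg.
Tool frame: the origin (TCP) lies at the very end of the fingers, on their centre line; the grasp point (between the pads) lies 19 mm behind it; z points along the fingers, y is the line along which they close (so a half turn about z gives the same grasp; the last joint's range is limited). The gripper opens to 88 mm and grips with 3 to 60 N. Pads are 18 mm wide; open, the fingers measure 123 mm over their backs; the gripper's body (75 mm by 187 mm) begins 45 mm behind the grasp point.
Start: joints at [-1.556, 0.313, 1.498, -0, 1.331, -0.223], TCP at [0.124, -0.51, 0.239] pointing down, gripper open.
Joint ranges: [-2.94, 2.94], [-0.97, 2.17], [0.19, 2.56], [-1.23, 4.37], [0.02, 3.11], [-2.88, 2.88]. Speed limits (rad/s): [2.39, 2.39, 3.01, 3.14, 3.14, 3.14].

### API

Orientations are given as a unit quaternion [w, x, y, z].
In Python, from cell import arm gives the robot as it stands. The module is installed in compiled form; this text tells all that it offers.
- The arm moves only by the tool step_arm, never from a script. Its argument "rows" is a list of rows, each a list of 3 entries, a list of its own where there are three numbers: the shift along the world's x, y, z in m, then the turn, a rotation vector about the world's x, y, z in rad, then the gripper command: -1 is shut, 1 is fully open, values between are in proportion. A call has 1 to 20 rows; each row is the pose to reach, as a shift and turn from the pose commanded when the call began; what a row does not reach only later rows make up. A row lasts 1/10 s, in which the tool goes at most 50 mm and 8.59 degrees, less where a joint would pass 70% of its speed; a pose out of reach is approached as far as the arm can. A call with a gripper value outside its range is refused whole. The fingers move at their own pace and stop on an object; the grip force is fixed at half the most. Time passes only in rows, so rows that repeat a pose let the fingers close. It gives the time, the measured TCP pose, the force, the opening and the grip force at its end, in the units of the state.
- arm.get_obs(): the state, without advancing time (a new reading comes with each control period).
- arm.capture(name): name is "scene" or "top"; returns a dict with "pixels" (400x640x3 uint8, blue, green, red), "fx", "fy", "cx", "cy" (pixels), "position" and "rotation" of the camera in the world. Camera axes: x right, y up, looking along -z (the intrinsics and any distortion apply to the point x, -y, -z); pixel columns grow to the right and rows downward; lengths in m; the calibration is good to about 2 mm. A picture is of the moment at which its call begins. There is no depth.
- arm.hand_in(): hands the job in; it is judged then, once.
The state is a dict: "time_s": time; "qpos": joint angles; "joint_velocities": joint speeds; "effort": joint torques, N m; "tool_pos": TCP position; "ee_rot": TCP orientation; "force": force on the tool from outside, world axes, zero at the start; "ft_torque": the same for the moment, N m; "grip_width": finger opening in m; "gripper_force": force on a finger pad.
Only numpy, scipy, OpenCV 4.12 (cv2) and the standard library are available. Lean on these libraries where they do the work, as an engineer would, in place of code of your own. Each camera call takes 0.05 s, during which the arm holds its last target. There are 200 camera calls.

## Working session

There is one attempt and no reset: what is moved stays moved. The work goes in short steps, Python scripts to look and compute and a tool call to move; the robot and the scene stay as the last step left them, time stands still between calls to the robot, and variables do not carry over. Pictures are saved under pics/ and viewed, at most 14 in all, crops included, and the job is handed in when it is done.

Besides the shell and the picture viewer there is one more tool, called as a command line: name --argument value ..., lists and objects as JSON in quotes. step_arm: Moves the arm, as the interface text tells. Its arguments: {"type":"object","properties":{"rows":{"type":"array","items":{"type":"array"}}},"required":["rows"]}

```bash
mkdir -p pics
cat > h.py <<'E'
from cell import arm
import numpy as np, cv2
def cap(n,f=None):
    c=arm.capture(n)
    if f: cv2.imwrite('pics/'+f,c['pixels'])
    return c
def ray(c,u,v,z):
    R=np.array(c['rotation']);
    if R.size==4:
        from scipy.spatial.transform import Rotation as Q
        R=Q.from_quat(R.ravel()[[1,2,3,0]]).as_matrix()
    d=R@np.array([(u-c['cx'])/c['fx'],-(v-c['cy'])/c['fy'],-1.])
    p=np.array(c['position']); return p+d*(z-p[2])/d[2]
E
python3 - <<'E'
from h import *
for n in('top','scene'):
    c=cap(n,n+'0.png'); print({k:(np.round(v,4).tolist() if k!='pixels' else 0) for k,v in c.items()})
o=arm.get_obs(); print(o)
E
```

```text
{'pixels': 0, 'fx': 395.0035, 'fy': 395.0035, 'cx': 326.6834, 'cy': 198.491, 'position': [0.31, -0.1093, 1.3096], 'rotation': [0.7133, 0.0502, -0.0565, -0.6968]}
{'pixels': 0, 'fx': 510.9933, 'fy': 510.9933, 'cx': 321.0874, 'cy': 200.4353, 'position': [1.4672, -0.1064, 1.1452], 'rotation': [0.6613, 0.2534, 0.256, 0.6579]}
{'time_s': 0.1, 'qpos': array([-1.55639038e+00,  3.13393470e-01,  1.49835896e+00,  2.24961650e-06,
        1.33097055e+00, -2.23416696e-01]), 'joint_velocities': array([-0.0001136 , -0.00052092, -0.00144812, -0.00066307, -0.00114201,
       -0.00102077]), 'effort': array([ 1.51461471e-03, -4.02817082e+01, -2.52645367e+01,  6.94764289e-02,
        3.42307636e-02, -6.39165341e-05]), 'tool_pos': array([ 0.12366028, -0.51000894,  0.2382194 ]), 'ee_rot': array([-5.61961204e-04,  9.92938249e-01,  1.18631004e-01,  6.00411575e-05]), 'force': array([-0.02919851, -0.24896743,  0.08111423]), 'ft_torque': array([0.00422331, 0.00781326, 0.0080579 ]), 'gripper_force': 0.0, 'grip_width': 0.08807744510350046}
```

View pics/top0.png

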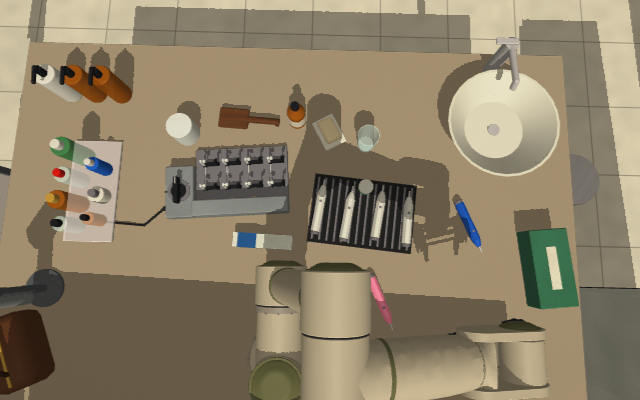

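View pics/scene0.png

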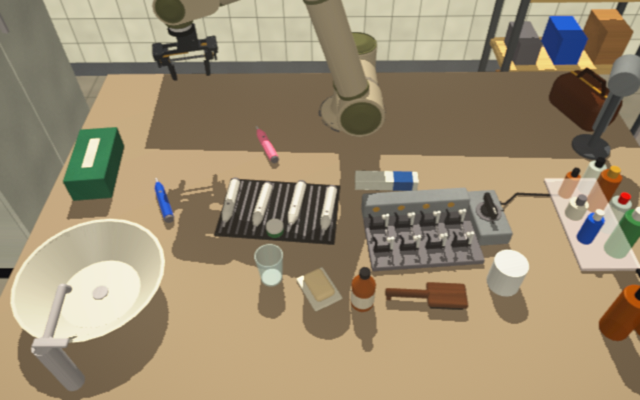

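All four handles are on the mat: top view stems near row 185, feet near row 240, columns 318, 346, 377 and 407. The rack is at columns 165–290, with the switch at about (178,190). Blue and pink look-alikes lie outside the mat. Next I'll take enlarged crops to measure.

Run:
```python
import cv2
a=cv2.imread('pics/top0.png')[130:260,155:425]; cv2.imwrite('pics/topc.png',cv2.resize(a,(790,380),interpolation=cv2.INTER_CUBIC))
a=cv2.imread('pics/scene0.png')[170:280,350:520]; cv2.imwrite('pics/scc.png',cv2.resize(a,None,fx=4.7,fy=4.7,interpolation=cv2.INTER_CUBIC))
from h import *
c=cap('top');p=c['pixels'];hsv=cv2.cvtColor(p,cv2.COLOR_BGR2HSV)
# mat region: bright white handles
m=((hsv[...,2]>135)&(hsv[...,1]<60)).astype('uint8');M=np.zeros_like(m);M[178:252,305:418]=m[178:252,305:418]
n,l,s,ce=cv2.connectedComponentsWithStats(M)
for i in range(1,n):
    if s[i,4]<40: continue
    v,u=np.nonzero(l==i); P=np.array([ray(c,a,b,.022)[:2] for a,b in zip(u,v)])
    d=np.linalg.svd(P-P.mean(0),full_matrices=False)[2][0]; d*=np.sign(d[0]); t=(P-P.mean(0))@d
    print(s[i],P.mean(0).round(4),np.degrees(np.arctan2(d[1],d[0])).round(1),t.min().round(4),t.max().round(4))
```

```text
[359 180  14  13 143] [ 0.5507 -0.2472] 69.1 -0.0216 0.0214
[311 186  15  46 336] [ 0.4634 -0.092 ] -8.4 -0.0641 0.0854
[339 191  16  48 380] [ 0.4494 -0.1869] -9.2 -0.0717 0.0858
[371 192  14  46 330] [ 0.4475 -0.2874] -9.6 -0.0641 0.0859
[407 199   4  13  40] [ 0.4891 -0.3899] -6.4 -0.0187 0.0223
[402 214  10  30 228] [ 0.4105 -0.3818] -4.8 -0.0443 0.0516
```

View pics/topc.png

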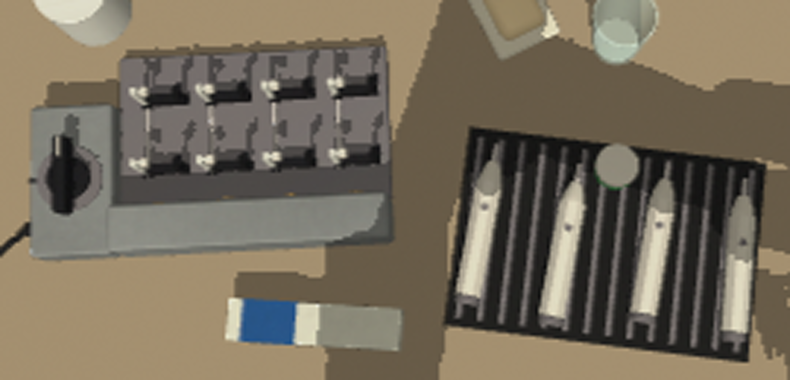

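View pics/scc.png

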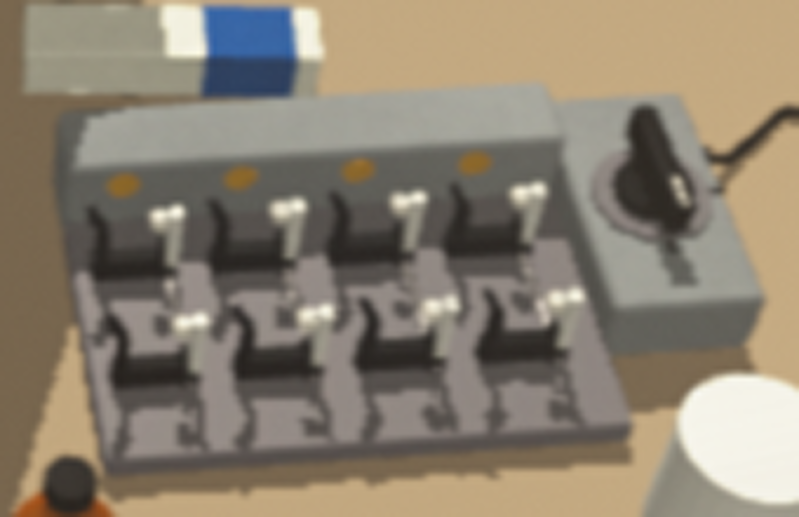

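The top crop shows the rack's far base corners at (121,57) and (384,38), the switch hub at (68,178), and the handles' foot and stem ends. The scene crop shows four brass contacts from (123,185) to (475,162) and white roller pairs. Fitting poses from these next.

```bash
cat > m.py <<'E'
from h import *
from scipy.optimize import least_squares
from scipy.spatial.transform import Rotation as Q
def proj(c,P):
    R=np.array(c['rotation']); R=Q.from_quat(R.ravel()[[1,2,3,0]]).as_matrix() if R.size==4 else R
    q=(np.atleast_2d(P)-c['position'])@R
    return np.c_[c['cx']+c['fx']*q[:,0]/-q[:,2], c['cy']-c['fy']*q[:,1]/-q[:,2]]
def blobs(mask,box,amin):
    x0,y0,x1,y1=box;M=np.zeros_like(mask,np.uint8);M[y0:y1,x0:x1]=mask[y0:y1,x0:x1]
    n,l,s,ce=cv2.connectedComponentsWithStats(M,connectivity=8);return [(ce[i].round(2).tolist(),int(s[i,4])) for i in range(1,n) if s[i,4]>=amin]
E
python3 - <<'E'
from m import *
t=cap('top');s=cap('scene')
hs=cv2.cvtColor(s['pixels'],cv2.COLOR_BGR2HSV);ht=cv2.cvtColor(t['pixels'],cv2.COLOR_BGR2HSV)
br=blobs((hs[...,1]>120)&(hs[...,0]<25)&(hs[...,2]>60),(365,195,470,218),4);print('brass',br)
print('rs',blobs((hs[...,2]>190)&(hs[...,1]<60),(365,195,480,255),3))
print('rt',blobs((ht[...,2]>165)&(ht[...,1]<60),(195,140,290,192),2))
T=lambda u,v:(155+(u+.5)/2.926-.5,130+(v+.5)/2.926-.5)
S=lambda u,v:(350+(u+.5)/4.7-.5,170+(v+.5)/4.7-.5)
by=[-.145,-.073,-.001,.071]
obs=[(t,T(121,57),(.095,.125,.018)),(t,T(384,38),(.095,-.183,.018)),(t,T(31,108),(.035,.217,.048)),(t,T(112,104),(.035,.125,.048)),
(t,T(31,259),(-.135,.217,.048)),
(s,S(107,473),(.095,-.183,.0)),(s,S(628,425),(.095,.125,.018)),(s,S(763,300),(.035,.217,.048)),(s,S(613,308),(.035,.125,.048)),(s,S(683,95),(-.135,.217,.048))]
for y,q in zip(by,[(123,185),(241,178),(358,170),(475,162)]): obs.append((s,S(*q),(-.083,y,.05)))
def res(p,full=0):
    out=[]
    for c,uv,P in obs:
        x,y,a=p; w=(x+np.cos(a)*P[0]-np.sin(a)*P[1],y+np.sin(a)*P[0]+np.cos(a)*P[1],P[2]); out.append(proj(c,w)[0]-uv)
    return np.array(out).ravel()
f=least_squares(res,[.45,.1,0],loss='soft_l1');print(f.x.round(4));print(res(f.x).reshape(-1,2).round(1).tolist())
# predicted rollers
x,y,a=f.x
for c,n in((t,'t'),(s,'s')):
    P=[(x+np.cos(a)*X-np.sin(a)*(Y+.014),y+np.sin(a)*X+np.cos(a)*(Y+.014),.065) for X in(-.04,.04) for Y in by];print(n,proj(c,P).round(1).tolist())
print('hub',ray(t,*T(68,178),.059)[:2].round(4))
for F,E in [((465,313),(497,143)),((551,327),(582,160)),((640,338),(668,160)),((733,348),(743,175))]:
    A=ray(t,*T(*F),.018)[:2];B=ray(t,*T(*E),.018)[:2];d=B-A;L=np.hypot(*d);print('brush',(A+d*80/185).round(4),'L',L.round(3),'yaw',np.arctan2(d[1],d[0]).round(3))
for n,u,v,z in(('tumbler',368,137,.05),('soap',328,132,.03),('jar',366,187,.03),('lotion',296,116,.05),('brushend',278,122,.03)):print(n,ray(t,u,v,z)[:2].round(3))
E
```

```text
brass [([450.55, 204.35], 20), ([425.65, 205.74], 23), ([375.61, 209.04], 23), ([400.62, 207.43], 21)]
rs [([461.82, 210.47], 17), ([436.45, 212.09], 11), ([411.0, 213.81], 16), ([385.36, 215.07], 14), ([469.78, 232.67], 18), ([442.81, 234.76], 21), ([416.87, 236.3], 23), ([390.1, 237.9], 20)]
rt [([268.94, 158.38], 16), ([224.44, 160.06], 18), ([246.61, 159.28], 18), ([201.75, 161.44], 16), ([248.0, 168.0], 7), ([270.0, 167.5], 8), ([205.0, 171.0], 7), ([226.75, 171.0], 4), ([269.93, 182.29], 14), ([224.56, 184.0], 16), ([247.12, 183.38], 16), ([201.6, 185.27], 15)]
[0.5785 0.1962 0.0765]
[[-1.3, 0.0], [0.6, 2.0], [-1.8, -0.7], [-1.1, -0.8], [-2.2, -0.4], [-2.5, 1.4], [0.7, -0.1], [1.1, -0.2], [-0.0, 0.3], [-0.9, -1.5], [-0.5, -0.1], [-0.6, -0.3], [-0.7, -0.1], [-0.8, -0.0]]
t [[270.5, 182.0], [248.0, 183.2], [225.4, 184.3], [202.8, 185.5], [269.7, 157.7], [247.4, 158.9], [225.0, 160.0], [202.6, 161.1]]
s [[383.0, 216.5], [408.7, 214.9], [434.2, 213.2], [459.6, 211.6], [387.8, 239.3], [414.5, 237.5], [441.0, 235.8], [467.4, 234.0]]
hub [0.5148 0.358 ]
brush [ 0.4638 -0.0924] L 0.196 yaw -0.159
brush [ 0.4488 -0.1889] L 0.193 yaw -0.168
brush [ 0.4442 -0.2876] L 0.204 yaw -0.152
brush [ 0.4327 -0.3833] L 0.196 yaw -0.066
tumbler [ 0.711 -0.251]
soap [ 0.731 -0.118]
jar [ 0.546 -0.247]
lotion [ 0.777 -0.01 ]
brushend [0.762 0.051]
```

step_arm --rows '[[[0.028, 0.04, 0], [0, 0, -0.02], 1], [[0.056, 0.08, 0], [0, 0, -0.04], 1], [[0.084, 0.12, 0], [0, 0, -0.06], 1], [[0.112, 0.16, 0], [0, 0, -0.08], 1], [[0.14, 0.2, 0], [0, 0, -0.1], 1], [[0.168, 0.24, 0], [0, 0, -0.12], 1], [[0.196, 0.28, 0], [0, 0, -0.14], 1], [[0.224, 0.32, 0], [0, 0, -0.16], 1], [[0.252, 0.36, 0], [0, 0, -0.16], 1], [[0.28, 0.4, 0], [0, 0, -0.16], 1], [[0.291, 0.447, 0], [0, 0, -0.16], 1], [[0.302, 0.494, 0], [0, 0, -0.16], 1], [[0.313, 0.541, 0], [0, 0, -0.16], 1], [[0.324, 0.588, 0], [0, 0, -0.16], 1], [[0.335, 0.635, 0], [0, 0, -0.16], 1], [[0.346, 0.682, 0], [0, 0, -0.16], 1], [[0.357, 0.729, 0], [0, 0, -0.16], 1], [[0.368, 0.776, 0], [0, 0, -0.16], 1], [[0.38, 0.824, 0], [0, 0, -0.16], 1], [[0.391, 0.871, 0], [0, 0, -0.16], 1]]'

```text
time_s: 2.25
tool_pos: [0.5147, 0.3629, 0.2386]
ee_rot: [0.0, 0.999, 0.039, -0.0]
force: [1.4, -0.6, 0.8]
grip_width: 0.0884
gripper_force: 0.0
```

step_arm --rows '[[[0, 0, -0.04], [0, 0, 0], 1], [[0, 0, -0.08], [0, 0, 0], 0.5], [[0, 0, -0.12], [0, 0, 0], 0], [[0, 0, -0.138], [0, 0, 0], 0], [[0, 0, -0.138], [0, 0, 0], 0], [[0, 0, -0.138], [0, 0, 0], 0]]'

```text
time_s: 2.85
tool_pos: [0.515, 0.361, 0.1016]
ee_rot: [-0.0, 0.999, 0.039, 0.0]
force: [-0.5, 0.1, 0.7]
grip_width: 0.0499
gripper_force: 0.0
```

Run:
```python
from m import *
t=cap('top');s=cap('scene');print(arm.get_obs()['tool_pos'],arm.get_obs()['grip_width'])
a=s['pixels'][130:260,420:560];b=t['pixels'][120:250,110:250]
f=lambda x:cv2.resize(x,(395,367),interpolation=cv2.INTER_CUBIC)
cv2.imwrite('pics/sw1.png',np.hstack([f(a),f(b)]))
# refit with mean rollers/brass
S=lambda u,v:(350+(u+.5)/4.7-.5,170+(v+.5)/4.7-.5)
T=lambda u,v:(155+(u+.5)/2.926-.5,130+(v+.5)/2.926-.5)
by=[-.145,-.073,-.001,.071]
R=[]
for y,u in zip(by,[(375.61,209.04),(400.62,207.43),(425.65,205.74),(450.55,204.35)]):R.append((s,u,(-.083,y,.05),0))
for y,u in zip(by,[(385.36,215.07),(411,213.81),(436.45,212.09),(461.82,210.47)]):R.append((s,u,(-.04,y+.014,.065),1))
for y,u in zip(by,[(390.1,237.9),(416.87,236.3),(442.81,234.76),(469.78,232.67)]):R.append((s,u,(.04,y+.014,.065),1))
for y,u in zip(by,[(269.93,182.29),(247.12,183.38),(224.56,184),(201.6,185.27)]):R.append((t,u,(-.04,y+.014,.065),1))
for y,u in zip(by,[(268.94,158.38),(246.61,159.28),(224.44,160.06),(201.75,161.44)]):R.append((t,u,(.04,y+.014,.065),1))
def res(p):
    x,y,a,dx,dy=p;o=[]
    for c,uv,P,k in R:
        X,Y=P[0]+k*dx,P[1]+k*dy
        o.append(proj(c,(x+np.cos(a)*X-np.sin(a)*Y,y+np.sin(a)*X+np.cos(a)*Y,P[2]))[0]-uv)
    return np.array(o+[[dx/.003,dy/.004]]).ravel()
q=least_squares(res,[.578,.196,.07,0,0]);print(q.x.round(4));r=res(q.x)[:-2].reshape(5,4,2);print(r.mean(1).round(2).tolist(),r.std(1).round(2).tolist())
```

```text
[0.51539117 0.36111328 0.10247069] 0.044380091531954484
[ 0.5786  0.1977  0.073  -0.0017  0.0034]
[[0.14, -0.22], [-0.64, 0.66], [-0.62, 0.65], [-0.66, 0.58], [-0.69, 0.18]] [[0.12, 0.09], [0.05, 0.12], [0.24, 0.15], [0.2, 0.19], [0.1, 0.15]]
```

View pics/sw1.png

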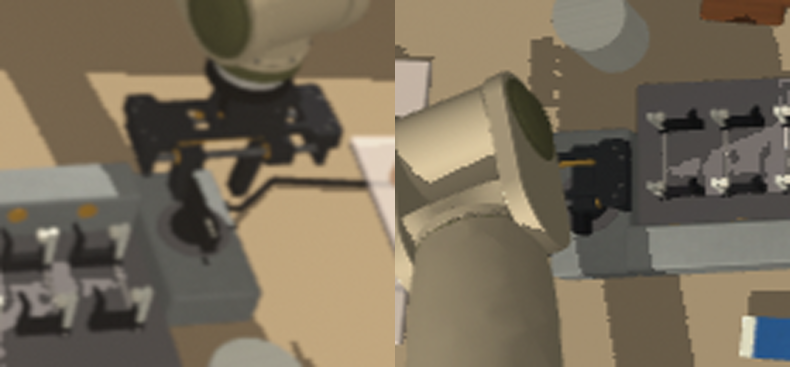

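The fingers straddle the black bar (left image: fingers at (185,190) and (243,178), bar at (200,215)). Descending and gripping.

step_arm --rows '[[[0, 0, -0.02], [0, 0, 0], 0], [[0, 0, -0.038], [0, 0, 0], 0], [[0, 0, -0.038], [0, 0, 0], 0], [[0, 0, -0.038], [0, 0, 0], -0.4], [[0, 0, -0.038], [0, 0, 0], -0.5], [[0, 0, -0.038], [0, 0, 0], -0.6], [[0, 0, -0.038], [0, 0, 0], -0.7], [[0, 0, -0.038], [0, 0, 0], -1], [[0, 0, -0.038], [0, 0, 0], -1], [[0, 0, -0.038], [0, 0, 0], -1]]'

```text
time_s: 3.95
tool_pos: [0.515, 0.3609, 0.0635]
ee_rot: [-0.0, 0.999, 0.039, 0.001]
force: [-1.9, -1.3, 5.5]
grip_width: 0.0157
gripper_force: 30.0
```

step_arm --rows '[[[0, 0, 0], [0, 0, 0.13], -1], [[0, 0, 0], [0, 0, 0.26], -1], [[0, 0, 0], [0, 0, 0.39], -1], [[0, 0, 0], [0, 0, 0.52], -1], [[0, 0, 0], [0, 0, 0.65], -1], [[0, 0, 0], [0, 0, 0.78], -1], [[0, 0, 0], [0, 0, 0.91], -1], [[0, 0, 0], [0, 0, 1.04], -1], [[0, 0, 0], [0, 0, 1.17], -1], [[0, 0, 0], [0, 0, 1.3], -1], [[0, 0, 0], [0, 0, 1.43], -1], [[0, 0, 0], [0, 0, 1.54], -1], [[0, 0, 0], [0, 0, 1.54], -1]]'

```text
time_s: 5.25
tool_pos: [0.5173, 0.3589, 0.0636]
ee_rot: [0.003, 0.689, 0.724, 0.001]
force: [9.5, -10.7, 2.5]
grip_width: 0.0156
gripper_force: 30.0
```

step_arm --rows '[[[0.003, -0.002, 0], [0, 0, 0], -0.5], [[0.003, -0.002, 0], [0, 0, 0], 0], [[0.003, -0.002, 0], [0, 0, 0], 0], [[0.003, -0.002, 0.04], [0, 0, 0], 0], [[0.003, -0.002, 0.08], [0, 0, 0], 0], [[0.003, -0.052, 0.12], [0, 0, -0.13], 0.2], [[-0.013, -0.102, 0.16], [0, 0, -0.26], 0.4], [[-0.023, -0.152, 0.18], [0, 0, -0.39], 0.6], [[-0.033, -0.202, 0.18], [0, 0, -0.52], 0.6], [[-0.043, -0.252, 0.18], [0, 0, -0.65], 0.6], [[-0.048, -0.302, 0.18], [0, 0, -0.78], 0.6], [[-0.053, -0.352, 0.18], [0, 0, -0.91], 0.6], [[-0.053, -0.402, 0.18], [0, 0, -1.04], 0.6], [[-0.053, -0.45, 0.18], [0, 0, -1.17], 0.6], [[-0.053, -0.45, 0.18], [0, 0, -1.3], 0.6], [[-0.053, -0.45, 0.18], [0, 0, -1.43], 0.6], [[-0.053, -0.45, 0.18], [0, 0, -1.56], 0.6], [[-0.053, -0.45, 0.18], [0, 0, -1.69], 0.6], [[-0.053, -0.45, 0.18], [0, 0, -1.78], 0.6], [[-0.053, -0.45, 0.18], [0, 0, -1.78], 0.6]]'

```text
time_s: 7.25
tool_pos: [0.4616, -0.0889, 0.2426]
ee_rot: [-0.0, 0.997, -0.081, -0.0]
force: [0.8, -0.3, -0.3]
grip_width: 0.0706
gripper_force: 0.0
```

```bash
cat >> m.py <<'E'
def pair(f,sb,tb,t=None,s=None):
    t=t or cap('top');s=s or cap('scene')
    g=lambda c,b:cv2.resize(c['pixels'][b[1]:b[3],b[0]:b[2]],(395,int(395*(b[3]-b[1])/(b[2]-b[0]))),interpolation=cv2.INTER_CUBIC)
    a,b=g(s,sb),g(t,tb);h=max(len(a),len(b));p=lambda x:cv2.copyMakeBorder(x,0,h-len(x),0,0,0)
    cv2.imwrite('pics/'+f,np.hstack([p(a),p(b)]));return t,s
def brushes(t,s):
    # white handles on mat, both views: axis line + mean
    for c,box in((t,(300,170,425,260)),(s,(205,165,350,250))):
        h=cv2.cvtColor(c['pixels'],cv2.COLOR_BGR2HSV);m=((h[...,2]>125)&(h[...,1]<70)).astype('uint8');x0,y0,x1,y1=box
        M=np.zeros_like(m);M[y0:y1,x0:x1]=m[y0:y1,x0:x1];M=cv2.morphologyEx(M,cv2.MORPH_CLOSE,np.ones((3,3)))
        n,l,st,_=cv2.connectedComponentsWithStats(M)
        for i in range(1,n):
            if st[i,4]<120: continue
            v,u=np.nonzero(l==i);P=np.array([ray(c,a,b,.022)[:2] for a,b in zip(u,v)])
            d=np.linalg.svd(P-P.mean(0),full_matrices=False)[2][0];d*=np.sign(d[0]);k=(P-P.mean(0))@d
            print('area',st[i,4],'mean',P.mean(0).round(4),'yaw',np.arctan2(d[1],d[0]).round(3),'foot-end',(P.mean(0)+d*k.min()).round(4),'front',(P.mean(0)+d*k.max()).round(4))
        print('--')
E
python3 - <<'E'
from m import *
t,s=pair('p2.png',(360,150,520,280),(150,120,430,260));brushes(t,s);print(arm.get_obs()['tool_pos'])
E
```

```text
area 2057 mean [ 0.482  -0.0873] yaw -0.145 foot-end [ 0.3041 -0.0612] front [ 0.599  -0.1044]
area 172 mean [ 0.5505 -0.2465] yaw -0.123 foot-end [ 0.5268 -0.2436] front [ 0.5752 -0.2496]
area 387 mean [ 0.4572 -0.2889] yaw -0.164 foot-end [ 0.3836 -0.2767] front [ 0.5559 -0.3052]
area 393 mean [ 0.4397 -0.3842] yaw -0.078 foot-end [ 0.3663 -0.3785] front [ 0.5378 -0.3919]
area 188 mean [ 0.4111 -0.1814] yaw -0.161 foot-end [ 0.378  -0.1761] front [ 0.4487 -0.1875]
--
area 493 mean [ 0.4423 -0.3804] yaw -0.092 foot-end [ 0.3478 -0.3716] front [ 0.566  -0.3918]
area 478 mean [ 0.4561 -0.184 ] yaw -0.166 foot-end [ 0.3618 -0.1681] front [ 0.5817 -0.205 ]
area 959 mean [ 0.4846 -0.2712] yaw 0.093 foot-end [ 0.3702 -0.2819] front [ 0.5758 -0.2627]
area 483 mean [ 0.4767 -0.0902] yaw -0.162 foot-end [ 0.3837 -0.0749] front [ 0.5931 -0.1092]
area 122 mean [ 0.6186 -0.2528] yaw -1.557 foot-end [ 0.6181 -0.2193] front [ 0.619  -0.2877]
--
[ 0.4616154  -0.08896874  0.24268669]
```

View pics/p2.png

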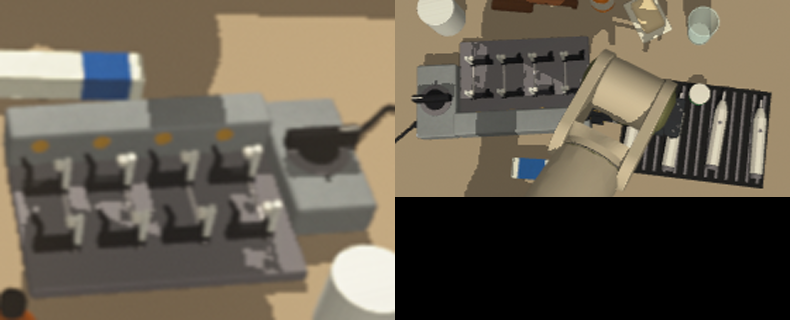

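The switch now stands crosswise (OFF) at about (320,140) in the left image. The rack is empty and the handles are undisturbed. Picking the handle nearest the rack.

step_arm --rows '[[[0.004, -0.001, -0.05], [0, 0, 0], 0.6], [[0.007, -0.002, -0.1], [0, 0, 0], 0.6], [[0.007, -0.002, -0.15], [0, 0, 0], 0.5], [[0.007, -0.002, -0.19], [0, 0, 0], 0.5], [[0.007, -0.002, -0.22], [0, 0, 0], 0.5], [[0.007, -0.002, -0.234], [0, 0, 0], 0.5], [[0.007, -0.002, -0.234], [0, 0, 0], 0.5], [[0.007, -0.002, -0.234], [0, 0, 0], -0.1], [[0.007, -0.002, -0.234], [0, 0, 0], -0.25], [[0.007, -0.002, -0.234], [0, 0, 0], -0.5], [[0.007, -0.002, -0.234], [0, 0, 0], -1], [[0.007, -0.002, -0.234], [0, 0, 0], -1]]'

```text
time_s: 8.55
tool_pos: [0.4688, -0.0913, 0.0091]
ee_rot: [0.0, 0.997, -0.081, 0.0]
force: [-0.0, -0.8, 0.6]
grip_width: 0.0283
gripper_force: 0.1
```

step_arm --rows '[[[0, 0, 0], [0, 0, 0], -1], [[0, 0, 0], [0, 0, 0], -1], [[0, 0, 0.03], [0, 0, 0], -1], [[0, 0, 0.08], [0, 0, 0], -1], [[0, 0, 0.12], [0, 0, 0], -1], [[0.03, 0.03, 0.12], [0, 0, 0.06], -1], [[0.06, 0.06, 0.12], [0, 0, 0.12], -1], [[0.09, 0.1, 0.12], [0, 0, 0.18], -1], [[0.12, 0.13, 0.11], [0, 0, 0.235], -1], [[0.128, 0.144, 0.1], [0, 0, 0.235], -1], [[0.128, 0.144, 0.1], [0, 0, 0.235], -1], [[0.128, 0.144, 0.1], [0, 0, 0.235], -1]]'

```text
time_s: 9.75
tool_pos: [0.5959, 0.0521, 0.1083]
ee_rot: [0.0, 0.999, 0.036, -0.001]
force: [0.4, 0.5, -1.5]
grip_width: 0.0281
gripper_force: 30.0
```

Run:
```python
from m import *
t,s=pair('p3.png',(360,140,480,260),(180,110,340,230));o=arm.get_obs();print(o['tool_pos'],o['gripper_force'],o['force'])
```

```text
[0.59622244 0.05151278 0.10920017] 29.99692864716053 [-1.20170457 -0.3408969  -2.00801161]
```

View pics/p3.png

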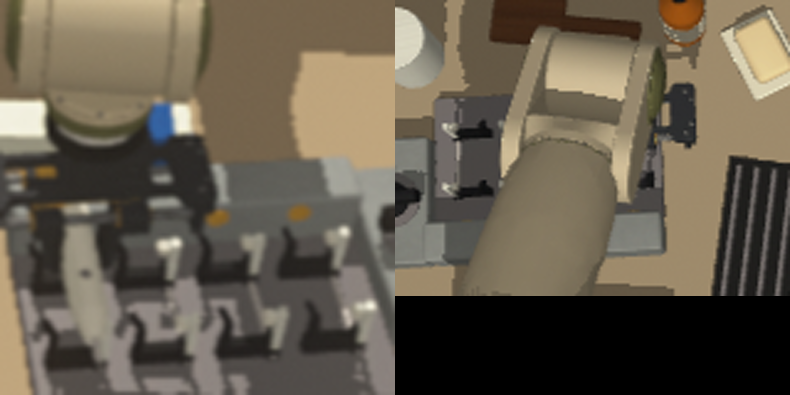

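The handle is held above bay0 (left image: button at (85,272), stem near (98,352)), jaws free. I'll use it to check the camera's sideways bias.

Run:
```python
from m import *
s=cap('scene');o=arm.get_obs();p=o['tool_pos'];q=o['ee_rot'];yaw=2*np.arctan2(q[2],q[1])
h=cv2.cvtColor(s['pixels'],cv2.COLOR_BGR2HSV);w=(h[...,2]>120)&(h[...,1]<60)
ax=lambda X,z=.009+.014:proj(s,(p[0]+np.cos(yaw)*X,p[1]+np.sin(yaw)*X,p[2]+z))[0]
print('yaw',yaw)
for X in(-.03,0,.03,.05,.06):
    a=ax(X);v=int(round(a[1]));u=np.nonzero(w[v,365:405])[0]+365;print(X,a.round(1),v,u.min() if len(u) else 0,u.max() if len(u) else 0,len(u))
print('tip',ax(.105,.009))
for v in range(205,252,3):
    print(v,[int(x) for x in s['pixels'][v,376:398].mean(1)])
```

```text
yaw 0.07099621655278893
-0.03 [380.8 205.2] 205 365 367 3
0 [382.5 213.8] 214 380 387 8
0.03 [384.3 222.6] 223 380 390 8
0.05 [385.5 228.6] 229 366 394 17
0.06 [386.2 231.7] 232 367 404 22
tip [388.54322936 249.23727163]
205 [42, 42, 49, 72, 94, 99, 96, 93, 90, 96, 94, 81, 73, 72, 71, 71, 67, 63, 66, 69, 62, 48]
208 [43, 42, 48, 70, 97, 109, 116, 121, 119, 115, 116, 110, 89, 69, 48, 42, 41, 43, 50, 59, 57, 45]
211 [43, 41, 47, 76, 116, 141, 146, 147, 147, 144, 138, 126, 95, 55, 38, 38, 39, 40, 40, 42, 48, 58]
214 [40, 41, 62, 104, 135, 143, 146, 147, 147, 146, 143, 135, 109, 62, 39, 37, 39, 40, 40, 40, 44, 62]
217 [40, 43, 67, 108, 135, 141, 143, 146, 148, 147, 144, 141, 131, 100, 54, 37, 39, 40, 44, 46, 41, 38]
220 [40, 47, 77, 117, 137, 140, 142, 144, 146, 146, 145, 144, 136, 117, 79, 46, 41, 50, 60, 57, 39, 36]
223 [53, 54, 74, 107, 132, 138, 139, 133, 115, 93, 91, 111, 132, 135, 119, 91, 76, 70, 56, 40, 34, 36]
226 [38, 36, 48, 84, 122, 137, 140, 141, 144, 147, 148, 148, 145, 140, 135, 133, 130, 114, 78, 43, 33, 34]
229 [54, 57, 59, 74, 106, 131, 139, 139, 142, 145, 147, 148, 146, 143, 137, 138, 140, 137, 116, 83, 73, 75]
232 [77, 79, 78, 81, 95, 120, 136, 140, 142, 145, 146, 147, 147, 145, 142, 138, 138, 139, 137, 121, 94, 79]
235 [144, 143, 143, 141, 140, 136, 134, 138, 144, 148, 151, 153, 152, 151, 147, 143, 140, 139, 140, 136, 116, 86]
238 [120, 139, 143, 142, 142, 140, 132, 126, 136, 145, 150, 152, 153, 151, 148, 141, 141, 143, 133, 110, 82, 77]
241 [44, 66, 87, 86, 78, 77, 77, 82, 105, 130, 144, 148, 147, 145, 143, 140, 140, 139, 122, 93, 83, 104]
244 [39, 56, 71, 75, 73, 73, 73, 72, 72, 83, 104, 117, 118, 122, 129, 138, 143, 142, 139, 140, 139, 139]
247 [38, 39, 38, 38, 37, 38, 36, 37, 36, 36, 37, 51, 88, 117, 126, 135, 142, 140, 139, 138, 138, 136]
250 [37, 38, 38, 37, 38, 37, 38, 36, 36, 36, 37, 37, 47, 65, 71, 66, 89, 125, 137, 139, 138, 140]
```

step_arm --rows '[[[0, -0.0012, -0.015], [0, 0, 0], -1], [[0, -0.0012, -0.03], [0, 0, 0], -1], [[0, -0.0012, -0.04], [0, 0, 0], -1], [[0, -0.0012, -0.045], [0, 0, 0], -1], [[0, -0.0012, -0.05], [0, 0, 0], -1], [[0, -0.0012, -0.054], [0, 0, 0], -1], [[0, -0.0012, -0.054], [0, 0, 0], -1]]'

```text
time_s: 10.6
tool_pos: [0.5973, 0.0496, 0.0552]
ee_rot: [0.001, 0.999, 0.036, 0.001]
force: [2.4, -6.9, -2.9]
grip_width: 0.0277
gripper_force: 30.0
```

step_arm --rows '[[[0, 0, -0.004], [0, 0, 0], -1], [[0, 0, -0.008], [0, 0, 0], -1], [[0, 0, -0.011], [0, 0, 0], -1], [[0, 0, -0.014], [0, 0, 0], -1], [[0, 0, -0.015], [0, 0, 0], -1], [[0, 0, -0.015], [0, 0, 0], -1]]'

```text
time_s: 11.2
tool_pos: [0.5967, 0.051, 0.0411]
ee_rot: [0.0, 0.999, 0.036, 0.0]
force: [-5.0, -3.3, 7.8]
grip_width: 0.0278
gripper_force: 30.0
```

step_arm --rows '[[[0, 0, -0.001], [0, 0, 0], -1], [[0, 0, -0.002], [0, 0, 0], -1], [[0, 0, -0.002], [0, 0, 0], -1]]'

```text
time_s: 11.5
tool_pos: [0.5968, 0.051, 0.0409]
ee_rot: [0.001, 0.999, 0.036, 0.0]
force: [-13.2, -4.1, 25.2]
grip_width: 0.0275
gripper_force: 30.0
```

Run:
```python
from m import *
t,s=pair('p4.png',(360,160,480,260),(180,110,340,230));o=arm.get_obs();print(o['tool_pos'],o['gripper_force'],o['force'])
```

```text
[0.59683095 0.05102824 0.04092704] 30.003728026058525 [-12.96492542  -3.92680495  25.5228768 ]
```

View pics/p4.png

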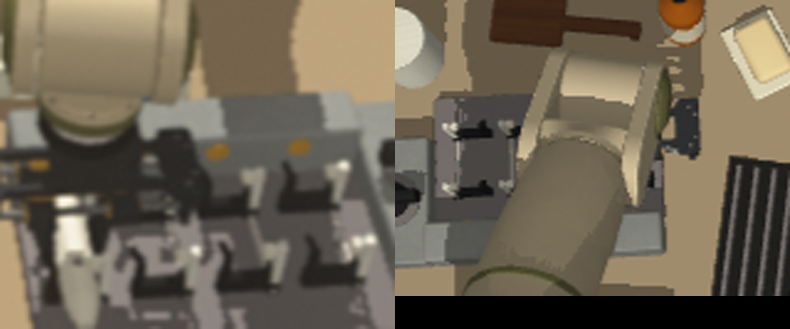

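Seated rigidly. I'll relieve the pressure and slide toward the contact until touch.

step_arm --rows '[[[0, 0, 0.002], [0, 0, 0], -1], [[-0.002, 0, 0.002], [0, 0, 0], -1], [[-0.004, 0, 0.002], [0, 0, 0], -1], [[-0.004, 0, 0.002], [0, 0, 0], -1]]'

```text
time_s: 12.0
tool_pos: [0.5941, 0.0515, 0.041]
ee_rot: [0.0, 0.999, 0.036, 0.002]
force: [3.7, -0.1, 7.1]
grip_width: 0.0277
gripper_force: 30.0
```

step_arm --rows '[[[-0.002, 0, 0], [0, 0, 0], -1], [[-0.004, 0, 0], [0, 0, 0], -1], [[-0.004, 0, 0], [0, 0, 0], -1]]'

```text
time_s: 12.3
tool_pos: [0.5903, 0.0513, 0.0411]
ee_rot: [0.0, 0.999, 0.036, 0.003]
force: [5.3, -0.9, 5.5]
grip_width: 0.0278
gripper_force: 30.0
```

step_arm --rows '[[[-0.002, 0, 0], [0, 0, 0], -1], [[-0.003, 0, 0], [0, 0, 0], -1], [[-0.003, 0, 0], [0, 0, 0], -1]]'

```text
time_s: 12.6
tool_pos: [0.5875, 0.0512, 0.0411]
ee_rot: [0.0, 0.999, 0.036, 0.003]
force: [4.4, -2.3, 6.1]
grip_width: 0.0275
gripper_force: 30.0
```

step_arm --rows '[[[-0.002, 0, 0], [0, 0, 0], -1], [[-0.003, 0, 0], [0, 0, 0], -1], [[-0.003, 0, 0], [0, 0, 0], -1]]'

```text
time_s: 12.9
tool_pos: [0.5865, 0.0511, 0.0413]
ee_rot: [0.001, 0.999, 0.036, 0.006]
force: [16.7, 0.4, -0.6]
grip_width: 0.0275
gripper_force: 30.0
```

step_arm --rows '[[[-0.002, 0, 0], [0, 0, 0], -1], [[-0.002, 0, 0], [0, 0, 0], -1]]'

```text
time_s: 13.1
tool_pos: [0.5865, 0.0509, 0.0418]
ee_rot: [0.001, 0.999, 0.036, 0.009]
force: [26.3, -1.2, -5.3]
grip_width: 0.0277
gripper_force: 30.0
```

step_arm --rows '[[[-0.002, 0, 0], [0, 0, 0], -1], [[-0.002, 0, 0], [0, 0, 0], -1]]'

```text
time_s: 13.3
tool_pos: [0.5866, 0.0508, 0.0424]
ee_rot: [0.001, 0.999, 0.036, 0.011]
force: [35.3, 0.6, -8.6]
grip_width: 0.0277
gripper_force: 30.0
```

step_arm --rows '[[[0.004, 0, -0.001], [0, 0, 0], -1], [[0.008, 0, -0.001], [0, 0, 0], -1], [[0.009, 0, -0.001], [0, 0, 0], -1], [[0.009, 0, -0.001], [0, 0, 0], -1]]'

```text
time_s: 13.7
tool_pos: [0.5868, 0.0511, 0.0409]
ee_rot: [0.001, 0.999, 0.037, -0.001]
force: [-15.3, -4.4, 26.5]
grip_width: 0.0273
gripper_force: 30.0
```

step_arm --rows '[[[0, 0, 0.002], [0, 0, 0], -1], [[0, 0, 0.002], [0, 0, 0], -1], [[0.001, 0, 0.002], [0, 0, 0], -1]]'

```text
time_s: 14.0
tool_pos: [0.5875, 0.0513, 0.041]
ee_rot: [0.0, 0.999, 0.037, -0.002]
force: [-10.9, -3.8, 12.3]
grip_width: 0.0277
gripper_force: 30.0
```

step_arm --rows '[[[0.001, 0, 0.001], [0, 0, 0], -1], [[0.001, 0, 0.001], [0, 0, 0], -1]]'

```text
time_s: 14.2
tool_pos: [0.5893, 0.0514, 0.0412]
ee_rot: [0.0, 0.999, 0.036, -0.001]
force: [-2.2, -4.3, 0.0]
grip_width: 0.0278
gripper_force: 30.0
```

step_arm --rows '[[[0, 0, 0], [0, 0, 0], -0.3], [[0, 0, 0], [0, 0, 0], 0], [[0, 0, 0], [0, 0, 0], 0], [[0, 0, 0.03], [0, 0, 0], 0], [[0, 0, 0.08], [0, 0, 0], 0], [[-0.02, -0.03, 0.12], [0, 0, -0.05], 0.2], [[-0.045, -0.07, 0.14], [0, 0, -0.1], 0.5], [[-0.07, -0.11, 0.14], [0, 0, -0.15], 0.5], [[-0.095, -0.15, 0.14], [0, 0, -0.2], 0.5], [[-0.115, -0.195, 0.14], [0, 0, -0.237], 0.5], [[-0.137, -0.238, 0.14], [0, 0, -0.237], 0.5], [[-0.137, -0.238, 0.14], [0, 0, -0.237], 0.5]]'

```text
time_s: 15.4
tool_pos: [0.4509, -0.1904, 0.1819]
ee_rot: [0.0, 0.996, -0.085, 0.0]
force: [-0.5, 1.2, 0.7]
grip_width: 0.0662
gripper_force: 0.0
```

Run:
```python
from m import *
t,s=pair('p5.png',(360,160,480,260),(180,130,440,260));o=arm.get_obs();print(o['tool_pos'],o['grip_width']);brushes(t,s)
```

```text
[ 0.45251123 -0.18696105  0.18182959] 0.0660849704328522
area 3586 mean [ 0.4406 -0.1831] yaw -0.57 foot-end [ 0.2797 -0.0799] front [ 0.5648 -0.2627]
area 392 mean [ 0.4395 -0.3842] yaw -0.079 foot-end [ 0.3663 -0.3784] front [ 0.5378 -0.392 ]
--
area 497 mean [ 0.4417 -0.3802] yaw -0.096 foot-end [ 0.3478 -0.3712] front [ 0.566  -0.3921]
area 478 mean [ 0.4561 -0.184 ] yaw -0.166 foot-end [ 0.3618 -0.1681] front [ 0.5817 -0.205 ]
area 957 mean [ 0.4847 -0.2713] yaw 0.095 foot-end [ 0.3702 -0.2822] front [ 0.5758 -0.2627]
area 123 mean [ 0.6185 -0.2529] yaw -1.562 foot-end [ 0.6182 -0.2193] front [ 0.6188 -0.2876]
--
```

View pics/p5.png

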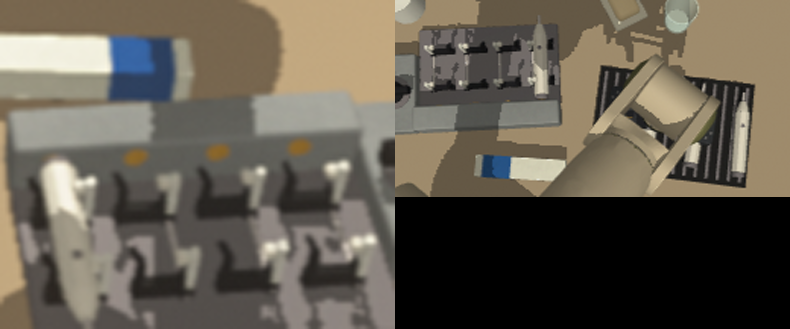

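The first handle is clipped in bay0, with its foot near the contact at (55,165). The other handles haven't moved. Picking brush1.

step_arm --rows '[[[0, 0, -0.05], [0, 0, 0], 0.5], [[0, 0, -0.1], [0, 0, 0], 0.5], [[0, 0, -0.14], [0, 0, 0], 0.5], [[0, 0, -0.16], [0, 0, 0], 0.5], [[0, 0, -0.173], [0, 0, 0], 0.5], [[0, 0, -0.173], [0, 0, 0], 0.5], [[0, 0, -0.173], [0, 0, 0], -0.1], [[0, 0, -0.173], [0, 0, 0], -0.25], [[0, 0, -0.173], [0, 0, 0], -0.5], [[0, 0, -0.173], [0, 0, 0], -1], [[0, 0, -0.173], [0, 0, 0], -1], [[0, 0, -0.173], [0, 0, 0], -1], [[0, 0, -0.173], [0, 0, 0], -1]]'

```text
time_s: 16.8
tool_pos: [0.4528, -0.1865, 0.009]
ee_rot: [0.0, 0.997, -0.082, 0.0]
force: [-1.0, 0.3, 5.8]
grip_width: 0.0277
gripper_force: 30.0
```

step_arm --rows '[[[0, 0, 0.03], [0, 0, 0], -1], [[0, 0, 0.08], [0, 0, 0], -1], [[0.01, 0.02, 0.12], [0, 0, 0.04], -1], [[0.03, 0.065, 0.13], [0, 0, 0.08], -1], [[0.05, 0.11, 0.13], [0, 0, 0.12], -1], [[0.07, 0.155, 0.13], [0, 0, 0.16], -1], [[0.09, 0.2, 0.13], [0, 0, 0.2], -1], [[0.11, 0.245, 0.13], [0, 0, 0.238], -1], [[0.13, 0.285, 0.13], [0, 0, 0.238], -1], [[0.136, 0.309, 0.12], [0, 0, 0.238], -1], [[0.136, 0.309, 0.1], [0, 0, 0.238], -1], [[0.136, 0.309, 0.08], [0, 0, 0.238], -1], [[0.136, 0.309, 0.07], [0, 0, 0.238], -1], [[0.136, 0.309, 0.07], [0, 0, 0.238], -1]]'

```text
time_s: 18.2
tool_pos: [0.5879, 0.1224, 0.0773]
ee_rot: [-0.0, 0.999, 0.037, -0.001]
force: [0.1, -0.2, -1.6]
grip_width: 0.0278
gripper_force: 30.0
```

step_arm --rows '[[[0, 0, -0.008], [0, 0, 0], -1], [[0, 0, -0.016], [0, 0, 0], -1], [[0, 0, -0.021], [0, 0, 0], -1], [[0, 0, -0.025], [0, 0, 0], -1], [[0, 0, -0.029], [0, 0, 0], -1], [[0, 0, -0.033], [0, 0, 0], -1], [[0, 0, -0.037], [0, 0, 0], -1], [[0, 0, -0.038], [0, 0, 0], -1], [[0, 0, -0.038], [0, 0, 0], -1]]'

```text
time_s: 19.1
tool_pos: [0.5888, 0.1227, 0.0409]
ee_rot: [-0.0, 0.999, 0.037, 0.0]
force: [-0.3, -0.2, -1.0]
grip_width: 0.0278
gripper_force: 30.0
```

step_arm --rows '[[[0, 0, -0.001], [0, 0, 0], -1], [[0, 0, -0.002], [0, 0, 0], -1], [[0, 0, -0.002], [0, 0, 0], -1]]'

```text
time_s: 19.4
tool_pos: [0.589, 0.1227, 0.0405]
ee_rot: [0.0, 0.999, 0.037, 0.001]
force: [-6.0, -1.1, 12.7]
grip_width: 0.0275
gripper_force: 30.0
```

step_arm --rows '[[[0, 0, 0.002], [0, 0, 0], -1], [[-0.002, 0, 0.0015], [0, 0, 0], -1], [[-0.003, 0, 0.0015], [0, 0, 0], -1], [[-0.003, 0, 0.0015], [0, 0, 0], -1]]'

```text
time_s: 19.8
tool_pos: [0.5866, 0.1227, 0.0407]
ee_rot: [-0.0, 0.999, 0.037, 0.002]
force: [5.2, 0.4, 0.8]
grip_width: 0.0277
gripper_force: 30.0
```

step_arm --rows '[[[-0.002, 0, 0], [0, 0, 0], -1], [[-0.003, 0, 0], [0, 0, 0], -1], [[-0.003, 0, 0], [0, 0, 0], -1]]'

```text
time_s: 20.1
tool_pos: [0.5866, 0.1225, 0.0415]
ee_rot: [-0.0, 0.999, 0.037, 0.006]
force: [18.6, 0.8, -3.9]
grip_width: 0.028
gripper_force: 30.0
```

step_arm --rows '[[[0.003, 0, 0], [0, 0, 0], -1], [[0.006, 0, 0], [0, 0, 0], -1], [[0.006, 0, 0], [0, 0, 0], -1]]'

```text
time_s: 20.4
tool_pos: [0.5882, 0.1227, 0.0406]
ee_rot: [-0.0, 0.999, 0.037, -0.001]
force: [-4.0, -0.8, 8.1]
grip_width: 0.0277
gripper_force: 30.0
```

step_arm --rows '[[[0.001, 0, 0.001], [0, 0, 0], -1], [[0.001, 0, 0.001], [0, 0, 0], -1]]'

```text
time_s: 20.6
tool_pos: [0.5893, 0.1226, 0.0409]
ee_rot: [-0.0, 0.999, 0.037, -0.001]
force: [-0.1, -0.3, -0.8]
grip_width: 0.0275
gripper_force: 30.0
```

step_arm --rows '[[[0, 0, 0], [0, 0, 0], -0.3], [[0, 0, 0], [0, 0, 0], 0], [[0, 0, 0], [0, 0, 0], 0], [[0, 0, 0.03], [0, 0, 0], 0], [[0, 0, 0.08], [0, 0, 0], 0], [[-0.01, -0.03, 0.12], [0, 0, -0.03], 0.2], [[-0.025, -0.075, 0.14], [0, 0, -0.06], 0.5], [[-0.04, -0.12, 0.14], [0, 0, -0.09], 0.5], [[-0.055, -0.165, 0.14], [0, 0, -0.12], 0.5], [[-0.07, -0.21, 0.14], [0, 0, -0.15], 0.5], [[-0.085, -0.255, 0.14], [0, 0, -0.18], 0.5], [[-0.1, -0.3, 0.14], [0, 0, -0.21], 0.5], [[-0.12, -0.345, 0.14], [0, 0, -0.237], 0.5], [[-0.135, -0.385, 0.14], [0, 0, -0.237], 0.5], [[-0.143, -0.409, 0.14], [0, 0, -0.237], 0.5], [[-0.143, -0.409, 0.14], [0, 0, -0.237], 0.5]]'

```text
time_s: 22.2
tool_pos: [0.4456, -0.289, 0.1811]
ee_rot: [0.0, 0.997, -0.083, -0.0]
force: [0.7, 0.9, -0.1]
grip_width: 0.0661
gripper_force: 0.0
```

Run:
```python
from m import *
t,s=pair('p6.png',(200,150,480,260),(180,130,440,260));o=arm.get_obs();print(o['tool_pos'],o['grip_width']);brushes(t,s)
```

```text
[ 0.44663157 -0.286139    0.18113053] 0.06631327710545654
area 1118 mean [ 0.5171 -0.3698] yaw 0.9 foot-end [ 0.4551 -0.448 ] front [ 0.5682 -0.3055]
area 154 mean [ 0.5506 -0.2496] yaw 0.831 foot-end [ 0.5249 -0.2778] front [ 0.5676 -0.2311]
area 2037 mean [ 0.3841 -0.2719] yaw -1.048 foot-end [ 0.3029 -0.131 ] front [ 0.4478 -0.3824]
--
area 497 mean [ 0.4415 -0.3802] yaw -0.096 foot-end [ 0.3478 -0.3712] front [ 0.5625 -0.3918]
area 958 mean [ 0.4846 -0.2713] yaw 0.094 foot-end [ 0.3702 -0.282 ] front [ 0.5758 -0.2627]
area 123 mean [ 0.6185 -0.2529] yaw -1.562 foot-end [ 0.6182 -0.2193] front [ 0.6188 -0.2876]
--
```

View pics/p6.png

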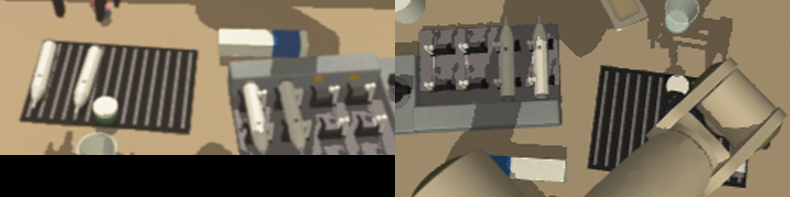

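Two handles sit in bays 0 and 1, and the remaining two are unmoved at the mat's left in the scene view, (45,75) and (88,75). Picking brush2.

step_arm --rows '[[[0, 0, -0.05], [0, 0, 0], 0.5], [[0, 0, -0.1], [0, 0, 0], 0.5], [[0, 0, -0.14], [0, 0, 0], 0.5], [[0, 0, -0.16], [0, 0, 0], 0.5], [[0, 0, -0.172], [0, 0, 0], 0.5], [[0, 0, -0.172], [0, 0, 0], 0.5], [[0, 0, -0.172], [0, 0, 0], -0.1], [[0, 0, -0.172], [0, 0, 0], -0.25], [[0, 0, -0.172], [0, 0, 0], -0.5], [[0, 0, -0.172], [0, 0, 0], -1], [[0, 0, -0.172], [0, 0, 0], -1], [[0, 0, -0.172], [0, 0, 0], -1], [[0, 0, -0.172], [0, 0, 0], -1]]'

```text
time_s: 23.6
tool_pos: [0.4468, -0.2866, 0.0095]
ee_rot: [0.0, 0.997, -0.082, 0.0]
force: [-0.1, 0.6, 5.7]
grip_width: 0.0281
gripper_force: 30.0
```

step_arm --rows '[[[0, 0, 0.03], [0, 0, 0], -1], [[0, 0, 0.08], [0, 0, 0], -1], [[0.01, 0.02, 0.12], [0, 0, 0.03], -1], [[0.024, 0.065, 0.13], [0, 0, 0.06], -1], [[0.038, 0.11, 0.13], [0, 0, 0.09], -1], [[0.052, 0.155, 0.13], [0, 0, 0.12], -1], [[0.066, 0.2, 0.13], [0, 0, 0.15], -1], [[0.08, 0.245, 0.13], [0, 0, 0.18], -1], [[0.094, 0.29, 0.13], [0, 0, 0.2], -1], [[0.108, 0.335, 0.13], [0, 0, 0.22], -1], [[0.12, 0.38, 0.13], [0, 0, 0.238], -1], [[0.13, 0.425, 0.13], [0, 0, 0.238], -1], [[0.136, 0.46, 0.13], [0, 0, 0.238], -1], [[0.141, 0.481, 0.12], [0, 0, 0.238], -1], [[0.141, 0.481, 0.1], [0, 0, 0.238], -1], [[0.141, 0.481, 0.08], [0, 0, 0.238], -1], [[0.141, 0.481, 0.07], [0, 0, 0.238], -1], [[0.141, 0.481, 0.07], [0, 0, 0.238], -1]]'

```text
time_s: 25.4
tool_pos: [0.5869, 0.1943, 0.0778]
ee_rot: [0.0, 0.999, 0.037, -0.001]
force: [-0.7, 0.7, -0.7]
grip_width: 0.0278
gripper_force: 30.0
```

step_arm --rows '[[[0, 0, -0.008], [0, 0, 0], -1], [[0, 0, -0.016], [0, 0, 0], -1], [[0, 0, -0.021], [0, 0, 0], -1], [[0, 0, -0.025], [0, 0, 0], -1], [[0, 0, -0.029], [0, 0, 0], -1], [[0, 0, -0.033], [0, 0, 0], -1], [[0, 0, -0.037], [0, 0, 0], -1], [[0, 0, -0.039], [0, 0, 0], -1], [[0, 0, -0.04], [0, 0, 0], -1], [[0, 0, -0.04], [0, 0, 0], -1]]'

```text
time_s: 26.4
tool_pos: [0.5879, 0.1942, 0.0411]
ee_rot: [0.0, 0.999, 0.037, 0.0]
force: [-7.1, -4.3, 13.8]
grip_width: 0.0274
gripper_force: 30.0
```

step_arm --rows '[[[0, 0, 0.001], [0, 0, 0], -1], [[-0.002, 0, 0.001], [0, 0, 0], -1], [[-0.003, 0, 0.001], [0, 0, 0], -1], [[-0.003, 0, 0.001], [0, 0, 0], -1]]'

```text
time_s: 26.8
tool_pos: [0.5856, 0.1948, 0.0412]
ee_rot: [-0.0, 0.999, 0.037, 0.002]
force: [2.7, -0.6, 6.0]
grip_width: 0.0275
gripper_force: 30.0
```

step_arm --rows '[[[-0.002, 0, 0.0005], [0, 0, 0], -1], [[-0.003, 0, 0.0005], [0, 0, 0], -1], [[-0.003, 0, 0.0005], [0, 0, 0], -1]]'

```text
time_s: 27.1
tool_pos: [0.582, 0.1947, 0.0412]
ee_rot: [-0.0, 0.999, 0.037, 0.001]
force: [2.2, 1.3, 5.0]
grip_width: 0.0274
gripper_force: 30.0
```

step_arm --rows '[[[-0.002, 0, 0], [0, 0, 0], -1], [[-0.003, 0, 0], [0, 0, 0], -1], [[-0.003, 0, 0], [0, 0, 0], -1]]'

```text
time_s: 27.4
tool_pos: [0.579, 0.1947, 0.0412]
ee_rot: [-0.0, 0.999, 0.037, 0.001]
force: [3.8, -0.0, 5.2]
grip_width: 0.0278
gripper_force: 30.0
```

step_arm --rows '[[[-0.002, 0, 0], [0, 0, 0], -1], [[-0.003, 0, 0], [0, 0, 0], -1], [[-0.003, 0, 0], [0, 0, 0], -1]]'

```text
time_s: 27.7
tool_pos: [0.5761, 0.1946, 0.0412]
ee_rot: [-0.0, 0.999, 0.037, 0.001]
force: [3.3, -1.0, 6.9]
grip_width: 0.0277
gripper_force: 30.0
```

step_arm --rows '[[[-0.002, 0, 0], [0, 0, 0], -1], [[-0.002, 0, 0], [0, 0, 0], -1]]'

```text
time_s: 27.9
tool_pos: [0.5741, 0.1945, 0.0412]
ee_rot: [0.0, 0.999, 0.037, 0.001]
force: [3.6, -1.4, 5.7]
grip_width: 0.0278
gripper_force: 30.0
```

step_arm --rows '[[[-0.002, 0, 0], [0, 0, 0], -1], [[-0.003, 0, 0], [0, 0, 0], -1], [[-0.003, 0, 0], [0, 0, 0], -1]]'

```text
time_s: 28.2
tool_pos: [0.5712, 0.1943, 0.0412]
ee_rot: [0.0, 0.999, 0.037, 0.001]
force: [4.1, -1.5, 6.6]
grip_width: 0.0278
gripper_force: 30.0
```

step_arm --rows '[[[-0.002, 0, 0], [0, 0, 0], -1], [[-0.002, 0, 0], [0, 0, 0], -1]]'

```text
time_s: 28.4
tool_pos: [0.5696, 0.1942, 0.0412]
ee_rot: [0.0, 0.999, 0.037, 0.001]
force: [6.5, -2.0, 4.4]
grip_width: 0.0277
gripper_force: 30.0
```

step_arm --rows '[[[-0.002, 0, 0], [0, 0, 0], -1], [[-0.002, 0, 0], [0, 0, 0], -1]]'

```text
time_s: 28.6
tool_pos: [0.5696, 0.1942, 0.0414]
ee_rot: [-0.0, 0.999, 0.037, 0.004]
force: [17.3, -1.3, -2.3]
grip_width: 0.0279
gripper_force: 30.0
```

step_arm --rows '[[[0.003, 0, 0], [0, 0, 0], -1], [[0.006, 0, 0], [0, 0, 0], -1], [[0.006, 0, 0], [0, 0, 0], -1]]'

```text
time_s: 28.9
tool_pos: [0.5707, 0.1943, 0.0411]
ee_rot: [0.001, 0.999, 0.038, -0.003]
force: [-10.6, -4.8, 16.6]
grip_width: 0.0276
gripper_force: 30.0
```

step_arm --rows '[[[0.0, 0, 0.002], [0, 0, 0], -1], [[0.0, 0, 0.002], [0, 0, 0], -1]]'

```text
time_s: 29.1
tool_pos: [0.5714, 0.1943, 0.0417]
ee_rot: [0.0, 0.999, 0.037, -0.002]
force: [-0.9, -2.5, -2.1]
grip_width: 0.028
gripper_force: 30.0
```

step_arm --rows '[[[0.001, 0, 0], [0, 0, 0], -1], [[0.001, 0, -0.0012], [0, 0, 0], -1], [[0.001, 0, -0.0012], [0, 0, 0], -1]]'

```text
time_s: 29.4
tool_pos: [0.5734, 0.1945, 0.0413]
ee_rot: [0.0, 0.999, 0.037, -0.0]
force: [-3.0, -2.6, -0.5]
grip_width: 0.0276
gripper_force: 30.0
```

step_arm --rows '[[[-0.001, 0, 0], [0, 0, 0], -1], [[-0.001, 0, 0], [0, 0, 0], -1], [[-0.001, 0, 0], [0, 0, 0], -0.3], [[-0.001, 0, 0], [0, 0, 0], 0], [[-0.001, 0, 0], [0, 0, 0], 0], [[-0.001, 0, 0.03], [0, 0, 0], 0], [[-0.001, 0, 0.08], [0, 0, 0], 0], [[-0.01, -0.03, 0.12], [0, 0, -0.03], 0.2], [[-0.02, -0.078, 0.14], [0, 0, -0.05], 0.5], [[-0.03, -0.126, 0.14], [0, 0, -0.07], 0.5], [[-0.04, -0.174, 0.14], [0, 0, -0.09], 0.5], [[-0.05, -0.222, 0.14], [0, 0, -0.11], 0.5], [[-0.06, -0.27, 0.14], [0, 0, -0.13], 0.5], [[-0.07, -0.318, 0.14], [0, 0, -0.154], 0.5], [[-0.08, -0.366, 0.14], [0, 0, -0.154], 0.5], [[-0.095, -0.414, 0.14], [0, 0, -0.154], 0.5], [[-0.11, -0.462, 0.14], [0, 0, -0.154], 0.5], [[-0.125, -0.51, 0.14], [0, 0, -0.154], 0.5], [[-0.14, -0.55, 0.14], [0, 0, -0.154], 0.5], [[-0.14, -0.5775, 0.14], [0, 0, -0.154], 0.5]]'

```text
time_s: 31.4
tool_pos: [0.432, -0.3855, 0.1817]
ee_rot: [0.0, 0.999, -0.041, -0.0]
force: [0.8, 0.1, -0.3]
grip_width: 0.066
gripper_force: 0.0
```

Run:
```python
from m import *
t,s=pair('p7.png',(200,150,480,260),(150,120,440,260));o=arm.get_obs();print(o['tool_pos'],o['grip_width'],o['ee_rot']);brushes(t,s)
```

```text
[ 0.43281798 -0.3857237   0.18121541] 0.0660774174678095 [ 2.52082138e-04  9.99145213e-01 -4.13370577e-02  1.68254985e-04]
area 172 mean [ 0.5505 -0.2465] yaw -0.123 foot-end [ 0.5268 -0.2436] front [ 0.5752 -0.2496]
area 1576 mean [ 0.3825 -0.3712] yaw -0.598 foot-end [ 0.2747 -0.2978] front [ 0.501  -0.4519]
--
area 495 mean [ 0.4416 -0.3802] yaw -0.095 foot-end [ 0.3478 -0.3713] front [ 0.5625 -0.3917]
area 423 mean [ 0.51   -0.2445] yaw -0.085 foot-end [ 0.3772 -0.2332] front [ 0.5795 -0.2504]
area 123 mean [ 0.6185 -0.2529] yaw -1.562 foot-end [ 0.6182 -0.2193] front [ 0.6188 -0.2876]
--
```

View pics/p7.png

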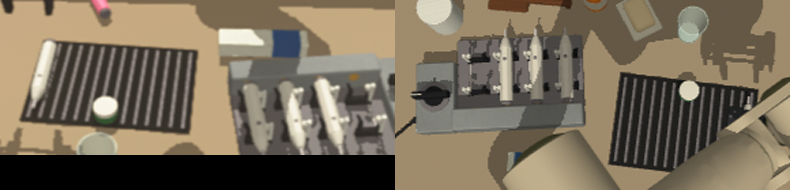

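Three handles are seated, bay3 is free, the switch is crosswise, and the last handle is unmoved at (42,72). Picking it.

step_arm --rows '[[[0.001, 0.002, -0.05], [0, 0, 0], 0.5], [[0.001, 0.002, -0.1], [0, 0, 0], 0.5], [[0.001, 0.002, -0.14], [0, 0, 0], 0.5], [[0.001, 0.002, -0.16], [0, 0, 0], 0.5], [[0.001, 0.002, -0.172], [0, 0, 0], 0.5], [[0.001, 0.002, -0.172], [0, 0, 0], 0.5], [[0.001, 0.002, -0.172], [0, 0, 0], -0.1], [[0.001, 0.002, -0.172], [0, 0, 0], -0.25], [[0.001, 0.002, -0.172], [0, 0, 0], -0.5], [[0.001, 0.002, -0.172], [0, 0, 0], -1], [[0.001, 0.002, -0.172], [0, 0, 0], -1], [[0.001, 0.002, -0.172], [0, 0, 0], -1], [[0.001, 0.002, -0.172], [0, 0, 0], -1]]'

```text
time_s: 32.8
tool_pos: [0.4348, -0.3813, 0.0099]
ee_rot: [0.0, 0.999, -0.04, 0.0]
force: [-0.2, 0.0, 3.8]
grip_width: 0.0277
gripper_force: 30.0
```

step_arm --rows '[[[0, 0, 0.03], [0, 0, 0], -1], [[0, 0, 0.08], [0, 0, 0], -1], [[0.008, 0.03, 0.12], [0, 0, 0.02], -1], [[0.016, 0.078, 0.13], [0, 0, 0.04], -1], [[0.026, 0.126, 0.13], [0, 0, 0.06], -1], [[0.036, 0.174, 0.13], [0, 0, 0.08], -1], [[0.046, 0.222, 0.13], [0, 0, 0.1], -1], [[0.058, 0.27, 0.13], [0, 0, 0.12], -1], [[0.07, 0.318, 0.13], [0, 0, 0.14], -1], [[0.082, 0.366, 0.13], [0, 0, 0.154], -1], [[0.094, 0.414, 0.13], [0, 0, 0.154], -1], [[0.106, 0.462, 0.13], [0, 0, 0.154], -1], [[0.118, 0.51, 0.13], [0, 0, 0.154], -1], [[0.13, 0.555, 0.13], [0, 0, 0.154], -1], [[0.14, 0.6, 0.13], [0, 0, 0.154], -1], [[0.146, 0.6475, 0.13], [0, 0, 0.154], -1], [[0.146, 0.6475, 0.13], [0, 0, 0.154], -1], [[0.146, 0.6475, 0.1], [0, 0, 0.154], -1], [[0.146, 0.6475, 0.07], [0, 0, 0.154], -1], [[0.146, 0.6475, 0.07], [0, 0, 0.154], -1]]'

```text
time_s: 34.8
tool_pos: [0.5782, 0.2655, 0.0752]
ee_rot: [0.001, 0.999, 0.037, -0.004]
force: [0.5, -0.7, -1.9]
grip_width: 0.0281
gripper_force: 30.0
```

step_arm --rows '[[[0, 0, -0.008], [0, 0, 0], -1], [[0, 0, -0.016], [0, 0, 0], -1], [[0, 0, -0.021], [0, 0, 0], -1], [[0, 0, -0.025], [0, 0, 0], -1], [[0, 0, -0.029], [0, 0, 0], -1], [[0, 0, -0.033], [0, 0, 0], -1], [[0, 0, -0.036], [0, 0, 0], -1], [[0, 0, -0.038], [0, 0, 0], -1], [[0, 0, -0.039], [0, 0, 0], -1], [[0, 0, -0.039], [0, 0, 0], -1]]'

```text
time_s: 35.8
tool_pos: [0.5811, 0.2667, 0.0416]
ee_rot: [-0.0, 0.999, 0.037, 0.001]
force: [-1.7, -2.1, 3.8]
grip_width: 0.0275
gripper_force: 30.0
```

step_arm --rows '[[[0, 0, 0.001], [0, 0, 0], -1], [[-0.002, 0, 0.001], [0, 0, 0], -1], [[-0.003, 0, 0.001], [0, 0, 0], -1], [[-0.003, 0, 0.001], [0, 0, 0], -1]]'

```text
time_s: 36.2
tool_pos: [0.5776, 0.2668, 0.0416]
ee_rot: [-0.0, 0.999, 0.037, 0.0]
force: [1.2, 0.9, 0.1]
grip_width: 0.0274
gripper_force: 30.0
```

step_arm --rows '[[[-0.002, 0, 0], [0, 0, 0], -1], [[-0.003, 0, 0], [0, 0, 0], -1], [[-0.003, 0, 0], [0, 0, 0], -1]]'

```text
time_s: 36.5
tool_pos: [0.5746, 0.2666, 0.0417]
ee_rot: [-0.0, 0.999, 0.037, 0.0]
force: [0.1, -0.2, 1.0]
grip_width: 0.0274
gripper_force: 30.0
```

step_arm --rows '[[[-0.002, 0, 0], [0, 0, 0], -1], [[-0.003, 0, 0], [0, 0, 0], -1], [[-0.003, 0, 0], [0, 0, 0], -1]]'

```text
time_s: 36.8
tool_pos: [0.5717, 0.2665, 0.0417]
ee_rot: [0.0, 0.999, 0.037, 0.0]
force: [2.3, -1.2, 1.7]
grip_width: 0.0276
gripper_force: 30.0
```

step_arm --rows '[[[-0.002, 0, 0], [0, 0, 0], -1], [[-0.002, 0, 0], [0, 0, 0], -1]]'

```text
time_s: 37.0
tool_pos: [0.5697, 0.2664, 0.0417]
ee_rot: [0.0, 0.999, 0.037, 0.0]
force: [2.3, -1.3, 1.4]
grip_width: 0.0278
gripper_force: 30.0
```

step_arm --rows '[[[-0.002, 0, 0], [0, 0, 0], -1], [[-0.002, 0, 0], [0, 0, 0], -1]]'

```text
time_s: 37.2
tool_pos: [0.5697, 0.2664, 0.0419]
ee_rot: [-0.0, 0.999, 0.037, 0.003]
force: [12.2, -0.5, -3.9]
grip_width: 0.0276
gripper_force: 30.0
```

step_arm --rows '[[[-0.002, 0, 0], [0, 0, 0], -1], [[-0.002, 0, 0], [0, 0, 0], -1]]'

```text
time_s: 37.4
tool_pos: [0.5696, 0.2663, 0.0423]
ee_rot: [-0.001, 0.999, 0.037, 0.005]
force: [22.1, -1.0, -8.5]
grip_width: 0.0276
gripper_force: 30.0
```

Contact is at x = 0.5697; backing off to about 0.5724.

step_arm --rows '[[[0.003, 0, 0], [0, 0, 0], -1], [[0.007, 0, 0], [0, 0, 0], -1], [[0.007, 0, 0], [0, 0, 0], -1]]'

```text
time_s: 37.7
tool_pos: [0.5719, 0.2665, 0.0416]
ee_rot: [0.0, 0.999, 0.037, -0.001]
force: [-2.5, -1.5, 4.2]
grip_width: 0.0275
gripper_force: 30.0
```

step_arm --rows '[[[0.0005, 0, -0.001], [0, 0, 0], -1], [[0.0005, 0, -0.002], [0, 0, 0], -1], [[0.0005, 0, -0.002], [0, 0, 0], -1]]'

```text
time_s: 38.0
tool_pos: [0.572, 0.2666, 0.0415]
ee_rot: [0.0, 0.999, 0.038, -0.001]
force: [-11.4, -4.4, 21.2]
grip_width: 0.0277
gripper_force: 30.0
```

step_arm --rows '[[[0, 0, 0.002], [0, 0, 0], -1], [[0, 0, 0.002], [0, 0, 0], -0.3], [[0, 0, 0.002], [0, 0, 0], 0], [[0, 0, 0.002], [0, 0, 0], 0], [[0, 0, 0.03], [0, 0, 0], 0], [[0, 0, 0.08], [0, 0, 0], 0], [[0, 0, 0.13], [0, 0, 0], 0], [[-0.02, 0.03, 0.14], [0, 0, 0.13], 0], [[-0.04, 0.06, 0.14], [0, 0, 0.26], 0], [[-0.054, 0.0915, 0.14], [0, 0, 0.39], 0], [[-0.054, 0.0915, 0.14], [0, 0, 0.52], 0], [[-0.054, 0.0915, 0.14], [0, 0, 0.65], 0], [[-0.054, 0.0915, 0.14], [0, 0, 0.78], 0], [[-0.054, 0.0915, 0.14], [0, 0, 0.91], 0], [[-0.054, 0.0915, 0.14], [0, 0, 1.04], 0], [[-0.054, 0.0915, 0.14], [0, 0, 1.17], 0], [[-0.054, 0.0915, 0.14], [0, 0, 1.3], 0], [[-0.054, 0.0915, 0.14], [0, 0, 1.43], 0], [[-0.054, 0.0915, 0.14], [0, 0, 1.56], 0], [[-0.054, 0.0915, 0.14], [0, 0, 1.56], 0]]'

```text
time_s: 40.0
tool_pos: [0.5191, 0.3581, 0.1792]
ee_rot: [-0.0, 0.684, 0.73, -0.0]
force: [-0.1, -0.4, 0.7]
grip_width: 0.0441
gripper_force: 0.0
```

Run:
```python
from m import *
t,s=pair('p8.png',(360,160,520,270),(150,120,440,260));o=arm.get_obs();print(o['tool_pos'],o['grip_width'],o['ee_rot'])
```

```text
[0.51910165 0.35809663 0.17930397] 0.044239130336956096 [-1.06276533e-04  6.85373643e-01  7.28191552e-01 -1.46801040e-04]
```

View pics/p8.png

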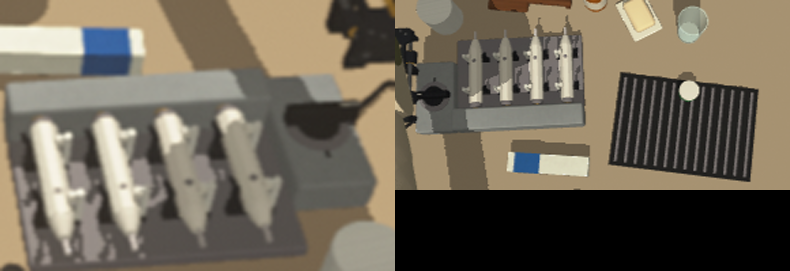

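All four handles lie seated side by side with tips aligned, the mat is empty except for the jar, and the switch is still crosswise at (320,110). Gripping it to turn it back on.

step_arm --rows '[[[0, 0, -0.05], [0, 0, 0], 0], [[0, 0, -0.09], [0, 0, 0], 0], [[0, 0, -0.115], [0, 0, 0], 0], [[0, 0, -0.115], [0, 0, 0], 0], [[0, 0, -0.115], [0, 0, 0], -0.4], [[0, 0, -0.115], [0, 0, 0], -0.6], [[0, 0, -0.115], [0, 0, 0], -1], [[0, 0, -0.115], [0, 0, 0], -1], [[0, 0, -0.115], [0, 0, 0], -1]]'

```text
time_s: 41.0
tool_pos: [0.5176, 0.3581, 0.0652]
ee_rot: [-0.001, 0.684, 0.729, -0.001]
force: [-8.7, -1.7, 8.4]
grip_width: 0.0158
gripper_force: 30.0
```

step_arm --rows '[[[-0.002, 0, 0], [0, 0, -0.13], -1], [[-0.002, 0, 0], [0, 0, -0.26], -1], [[-0.002, 0, 0], [0, 0, -0.39], -1], [[-0.002, 0, 0], [0, 0, -0.52], -1], [[-0.002, 0, 0], [0, 0, -0.65], -1], [[-0.002, 0, 0], [0, 0, -0.78], -1], [[-0.002, 0, 0], [0, 0, -0.91], -1], [[-0.002, 0, 0], [0, 0, -1.04], -1], [[-0.002, 0, 0], [0, 0, -1.17], -1], [[-0.002, 0, 0], [0, 0, -1.3], -1], [[-0.002, 0, 0], [0, 0, -1.43], -1], [[-0.002, 0, 0], [0, 0, -1.55], -1], [[-0.002, 0, 0], [0, 0, -1.55], -1]]'

```text
time_s: 42.3
tool_pos: [0.5146, 0.3606, 0.0653]
ee_rot: [-0.002, 0.999, 0.041, -0.002]
force: [-13.2, 11.5, 6.8]
grip_width: 0.0154
gripper_force: 30.0
```

step_arm --rows '[[[0, 0, 0], [0, 0, 0], -0.5], [[0, 0, 0], [0, 0, 0], 0], [[0, 0, 0], [0, 0, 0], 0], [[0, 0, 0.04], [0, 0, 0], 0], [[0, 0, 0.09], [0, 0, 0], 0], [[0, 0, 0.14], [0, 0, 0], 0], [[-0.04, -0.03, 0.16], [0, 0, 0], 0.5], [[-0.08, -0.07, 0.18], [0, 0, 0], 0.5], [[-0.1, -0.115, 0.18], [0, 0, 0], 0.5], [[-0.11, -0.16, 0.18], [0, 0, 0], 0.5], [[-0.12, -0.208, 0.18], [0, 0, 0], 0.5], [[-0.13, -0.256, 0.18], [0, 0, 0], 0.5], [[-0.14, -0.304, 0.18], [0, 0, 0], 0.5], [[-0.15, -0.352, 0.18], [0, 0, 0], 0.5], [[-0.16, -0.4, 0.18], [0, 0, 0], 0.5], [[-0.17, -0.448, 0.18], [0, 0, 0], 0.5], [[-0.17, -0.496, 0.18], [0, 0, 0], 0.5], [[-0.17, -0.54, 0.18], [0, 0, 0], 0.5], [[-0.17, -0.54, 0.18], [0, 0, 0], 0.5], [[-0.17, -0.54, 0.18], [0, 0, 0], 0.5]]'

```text
time_s: 44.3
tool_pos: [0.3468, -0.1823, 0.2444]
ee_rot: [-0.0, 0.999, 0.041, -0.0]
force: [1.5, 1.0, 0.5]
grip_width: 0.0659
gripper_force: 0.0
```

Run:
```python
from m import *
t,s=pair('p9.png',(360,160,520,270),(150,110,350,220));o=arm.get_obs();print(o['tool_pos'],o['force'])
```

```text
[ 0.34713284 -0.1810861   0.2445543 ] [-0.37596944 -0.84988957 -0.33319386]
```

View pics/p9.png

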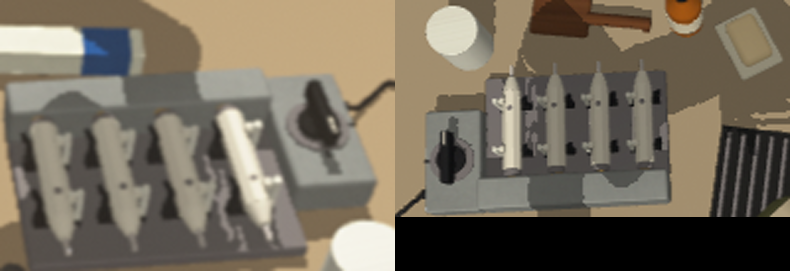

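The switch is parallel to the bays again (bar at (320,115) left and (448,155) right). All four handles are seated with jaws shut and nothing else has moved. Handing in.

```bash
python3 -c "
from cell import arm
print(arm.hand_in())"
```

```text
the job is handed in; nothing more can be done
None
```

I turned the power off, clipped all four toothbrush handles into their own bays with each foot about 2–3 mm from its contact, turned the power back on, and handed the job in at about 44 s; no verdict was returned.

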